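Latch the pump box hatch tight

TASK

One of the two grey pump boxes on the gearbox bench was left unlatched: its hatch stands ajar on the rubber seal and its T-handle lies roughly parallel to the box's front edge. Turn that T-handle clockwise, seen from above, fully home to its stop so that the hatch is drawn down tight, then let go. Leave the T-handle of the other box, already tight, as it is.

Things in the scene. Friction and masses are not known exactly. Their poses are not given: they have to be found in the camera images.
- pump_grip (a point): Centre of the dark steel bar of the T-handle to turn, on its turning axis; grip here. Bar 90 mm long (this point's y axis), 16 wide (x), 18 high (z, the turning axis, upward within 4 degrees); axes turn with it. Bar underside 33 mm above the hatch plate, 16 mm stem below, plate clear around; 50 mm from its front edge. Starts about 174 mm above the bench, sinks 9 mm evenly over the turn.
- pump_latch (a joint): Turn of that T-handle, rad, growing clockwise from above: 0 = bar parallel to the box's front edge (opposite the hinge barrels), loose; 1.571 = hard stop, bar at right angles to that edge, tight. Starts at 0.12 to 0.42. Stiff (0.2 to 0.3 N m); stays where it is left.
- pump_hatch (a joint): Swing of that box's aluminium hatch, rad: 0 = ajar, front edge 13 mm above its tight position; 0.06 = tight on the seal. Moves in proportion to the handle. Box 220 mm deep, 200 wide, 110 high, fixed, grey, brass drain plug on its front (robot side); hatch hinged along the back edge.
- spare_latch (a joint): Turn of the T-handle on the other, equal box, same meaning: starts tight at 1.571 and must stay tight. The boxes stand side by side, left and right in either order, each turned up to 0.3 rad; handles at least 350 mm apart.

How it is judged (in metres and radians):
At the end, for the whole second after the job is handed in: The T-handle of the unlatched box is at its clockwise stop (within 10 degrees) and at rest, its hatch is drawn tight (within about 1.7 mm at the front edge), and the other box's T-handle is still tight (within 10 degrees of its stop) (value of joint each of pump_latch, spare_latch above 1.396 rad and value of joint pump_hatch above 0.052 rad and velocity of joint pump_latch between -0.05 and 0.05 rad/s); the robot touches nothing.
It fails at once if the T-handle of the already tight box is turned loose by more than 10 degrees (value of joint spare_latch below 1.396 rad).
It also fails if it takes over 32 s, if anything falls off the work surface, if the arm or the gripper's body presses on something with over 40 N, if the wrist force passes 120 N, or if a joint passes its speed limit or range.

ROBOT

A 6-joint arm with a two-finger parallel gripper is mounted at the origin on the work surface. World frame = base frame: x ahead of the robot, y to its left, z up, the work surface at z = 0. Lengths are in m, angles in degrees, forces in N, time in s.
With the tool pointing down it reaches from about 0.25 to 0.725 m from the base axis. Payload 9.7 kg.
Tool frame: the origin (TCP) lies between the finger pads; the fingertips stand 11 mm ahead of it and the grasp point (between the pads) lies 8 mm behind it; z points along the fingers, x is the direction in which the jaws open and shut, and the axes are right-handed (so a half turn about z gives the same grasp; the last joint's range is limited). The gripper opens to 85 mm and grips with 20 to 120 N. Pads are 22 mm wide; open, the fingers measure 114 mm over their backs; the gripper's body (76 mm by 85 mm) begins 54 mm behind the grasp point. The pads swing forward as they close: fully open they stand 13 mm farther back than shut.
Start: joints at [-66.463, 4.979, 10.078, 95.1, 0, 90], TCP at [0.22, -0.504, 0.242] pointing down, gripper open.
Joint ranges: [-179.16, 179.16], [-48.56, 103.87], [-65.8, 70.77], [-126.05, 130.52], [-82.76, 87.17], [-180, 180]. Speed limits (degrees/s): [127.2, 127.2, 147.25, 180, 180, 180].

INTERFACE

Orientations are given as [roll, pitch, yaw] about the fixed x, y, z axes, in that order (R = Rz(yaw) Ry(pitch) Rx(roll)).
In Python, from workcell import get_obs, camera, job_done, spotter gives the robot as it stands.
- The arm moves only by the tool play_rows, never from a script. Its argument "rows" is a list of rows, each a list of 3 entries, a list of its own where there are three numbers: the closure, from 0 (fully open) to 1 (shut), then the shift along the tool's x, y, z in cm, then the turn, a rotation vector about the tool's x, y, z in degrees. In form: [[claw, [x, y, z], [wx, wy, wz]], ...]. A call has 1 to 12 rows; each row shifts and turns the pose as measured when the row begins, along the tool's axes as they then stand; what a row does not reach is not made up. A row lasts 1/10 s, in which the tool goes at most 50 mm and 8.59 degrees, less where a joint would pass 70% of its speed; a pose out of reach is approached as far as the arm can. A call is refused whole if a number of a shift passes 5 or a number of a turn 8.59, either way. A call with a gripper value outside its range is refused whole. The fingers move at their own pace and stop on an object; "newtons" is the grip in N (left out, the last holds). Time passes only in rows, so rows that do not move let the fingers close. It gives the time, the measured TCP pose, the force and the opening at its end, in the units of the state.
- get_obs(): the state, without advancing time (a new reading comes with each control period).
- camera(name): name is "side" or "top"; returns a dict with "img" (400x640x3 uint8, red, green, blue), "intrinsics" (3x3 intrinsics, pixels), "k1" (the pictures are not rectified: a ray, as slopes to the right and down, at radius r is drawn at 1 + k1 r^2 times it, then the intrinsics apply), "xyz" and "orientation" of the camera in the world. Camera axes: x right, y down, z forward; pixel columns grow to the right and rows downward; lengths in m; the calibration is good to about 2 mm. A picture is of the moment at which its call begins. There is no depth.
- job_done(): hands the job in, once; it reports no verdict.
Trained networks look in a picture, given as the dict that the camera call returned (one of the last four; its "shot" number tells which), for a name from the list of things; names that differ only in an ending like _2 or _b are one class to them, and where a whole thing is asked for, a point or a joint stands for the part that bears it (a point fixed in the world has none). Each returns a list of dicts, best first, with "confidence" (0 to 1); they miss things now and then, are a little off and sometimes report something else, mostly with a low value. They report only what shows in the picture. A call takes as long as a camera call.
- spotter.spot_in(picture, thing): "point" ([x, y, z] in m, in world coordinates, good to about 4 mm: the middle of the surface that is visible of it).
- spotter.trace(picture, thing): "pixels" (400x640 bool, what is visible of it).
The state is a dict: "time": time; "q": joint angles; "qd": joint speeds; "joint_efforts": joint torques, N m; "ee_pos": TCP position; "tcp_rot": TCP orientation; "wrist_force": force on the tool from outside, world axes, zero at the start; "torque": the same for the moment, N m; "opening": finger opening in m.
Only numpy, scipy, OpenCV 4.12 (cv2) and the standard library are available. Lean on these libraries where they do the work, as an engineer would, in place of code of your own. Each camera call takes 0.05 s, during which the arm holds its last target.

## Working session

There is one attempt and no reset: what is moved stays moved. The work goes in short steps, Python scripts to look and compute and a tool call to move; the robot and the scene stay as the last step left them, time stands still between calls to the robot, and variables do not carry over. Pictures are saved under pics/ and viewed, and the job is handed in when it is done.

Besides the shell and the picture viewer there is one more tool, called after "Emit:" as name(argument=value, ...), one argument or row to a line, values as JSON. play_rows: Moves the arm, as the interface text tells. Its arguments: {"type":"object","properties":{"rows":{"type":"array","items":{"type":"array"}},"newtons":{"type":"number"}},"required":["rows"]}

```bash
ls; mkdir -p pics; python3 - <<'E'
from workcell import get_obs, camera, spotter
import cv2, numpy as np
print(get_obs())
for n in ("side","top"):
    c=camera(n); cv2.imwrite(f"pics/{n}0.png",c["img"][:,:,::-1])
    print(n,c["intrinsics"],c["k1"],c["xyz"],c["orientation"],c["shot"])
    for t in ("pump_grip","pump_latch","spare_latch","pump_hatch"):
        print(t,[(np.round(d["point"],4),round(d["confidence"],2)) for d in spotter.spot_in(c,t)])
    np.save(f"pics/{n}0.npy",c["img"])
    for t in ("pump_grip","spare_latch"):
        for d in spotter.trace(c,t):
            m=d["pixels"]; ys,xs=np.nonzero(m); print(t,"trace",d["confidence"],m.sum(),xs.mean(),ys.mean(),cv2.minAreaRect(np.c_[xs,ys].astype(np.float32)))
E
```

```text
pics
{'time': 0.0, 'q': array([-6.64612243e+01,  5.01110747e+00,  1.00323482e+01,  9.50991455e+01,
       -1.51134272e-03,  9.00016871e+01]), 'qd': array([-0.06018098, -0.03375679,  0.03393427,  0.14340738,  0.05961128,
       -0.06840937]), 'joint_efforts': array([-1.51872533e-03, -5.20391607e+01,  4.64795423e+01,  1.65160076e-02,
       -1.60115428e-04, -3.38986251e-05]), 'ee_pos': array([ 0.21955714, -0.5040319 ,  0.24156413]), 'tcp_rot': array([ 1.79998486e+02,  7.79047475e-02, -6.64629114e+01]), 'wrist_force': array([-0.10238264,  0.09609149, -0.35887407]), 'torque': array([ 0.01232014, -0.002276  ,  0.04017838]), 'opening': 0.08571653673779135}
side [[447.64371109   0.         314.40163229]
 [  0.         447.64371109 197.93712806]
 [  0.           0.           1.        ]] -0.13010349018748646 [0.06474564 0.61120028 0.78924159] [-125.69986505   -0.51895874 -137.59176289] 1
pump_grip [(array([ 0.4976, -0.186 ,  0.1755]), 0.56)]
pump_latch [(array([ 0.4982, -0.1884,  0.1795]), 0.67)]
spare_latch [(array([0.4976, 0.2597, 0.1712]), 0.73)]
pump_hatch [(array([ 0.5388, -0.1849,  0.1
[... 296 characters left out ...]
760009766), 24.443954467773438)
top [[430.90739873   0.         314.01666299]
 [  0.         430.90739873 197.03103939]
 [  0.           0.           1.        ]] 0.01793849340607546 [ 0.43745143 -0.02635767  1.080367  ] [-1.67274675e+02 -9.28868732e-02 -8.76658894e+01] 2
pump_grip [(array([ 0.4952, -0.1893,  0.1788]), 0.97)]
pump_latch [(array([ 0.4967, -0.1859,  0.1874]), 0.87)]
spare_latch [(array([0.499 , 0.2527, 0.1755]), 0.97), (array([ 0.5472, -0.2124,  0.1276]), 0.64)]
pump_hatch [(array([ 0.5449, -0.2096,  0.1285]), 0.79)]
pump_grip trace 0.85 414 395.1497584541063 267.987922705314 ((394.2000427246094, 269.10003662109375), (44.274147033691406, 12.521980285644531), 26.56505012512207)
```

View pics/top0.png

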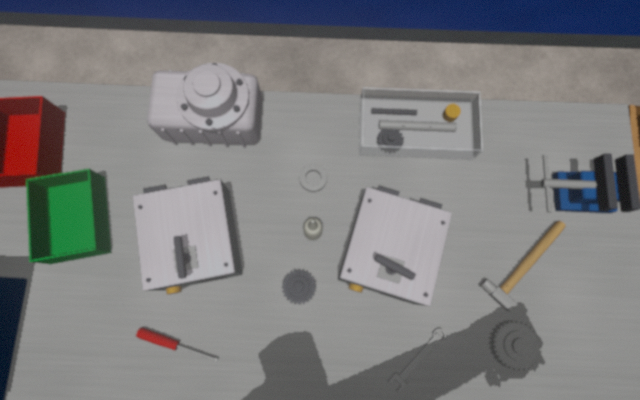

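View pics/side0.png

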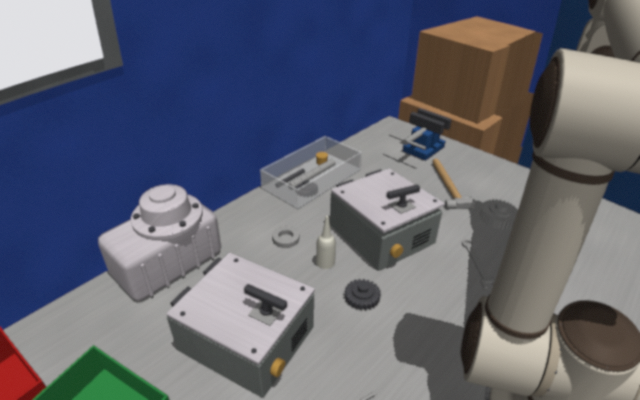

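```bash
cat > h.py <<'E'
import numpy as np, cv2
from scipy.spatial.transform import Rotation as R
from workcell import get_obs, camera, spotter
def ray(c,px):
    p=np.atleast_2d(np.float64(px)); u=np.c_[p,np.ones(len(p))]@np.linalg.inv(c["intrinsics"]).T
    s=u[:,:2].copy()
    for _ in range(20): s=u[:,:2]/(1+c["k1"]*(s**2).sum(1,keepdims=True))
    d=np.c_[s,np.ones(len(p))]
    return d@R.from_euler("xyz",c["orientation"],degrees=True).as_matrix().T
def onplane(c,px,z):
    d=ray(c,px); o=np.array(c["xyz"]); return o+d*((z-o[2])/d[:,2])[:,None]
def proj(c,P):
    q=(np.atleast_2d(P)-c["xyz"])@R.from_euler("xyz",c["orientation"],degrees=True).as_matrix()
    s=q[:,:2]/q[:,2:]; s=s*(1+c["k1"]*(s**2).sum(1,keepdims=True))
    return np.c_[s,np.ones(len(s))]@c["intrinsics"].T[:,:2]
E
python3 - <<'E'
from h import *
for n in ("top","side"):
    c=camera(n)
    f=onplane(c,[[342,279],[431,303]],0.14) if n=="top" else None
    if n=="top":
        e=f[1]-f[0]; print("front",f,np.degrees(np.arctan2(e[1],e[0])))
    for d in spotter.trace(c,"pump_grip")[:1]:
        ys,xs=np.nonzero(d["pixels"]); P=onplane(c,np.c_[xs,ys],0.183)[:,:2]
        m=P.mean(0); w,v=np.linalg.eigh(np.cov((P-m).T)); print(n,d["confidence"],m,np.degrees(np.arctan2(*v[::-1,1])),np.sqrt(w*12))
        r=cv2.minAreaRect(P.astype(np.float32)); print(r)
    img=c["img"]
    x0,y0=(330,170) if n=="top" else (320,150)
    cv2.imwrite(f"pics/{n}1.png",cv2.resize(img[y0:y0+150,x0:x0+140,::-1],None,fx=4,fy=4,interpolation=cv2.INTER_CUBIC))
E
```

```text
front [[ 0.47215677 -0.08651045  0.14      ]
 [ 0.43021796 -0.27587937  0.14      ]] -102.48752148454197
top 0.87 [ 0.49729102 -0.19369146] 66.2815575850263 [0.02147717 0.08505726]
((0.49565446376800537, -0.1909138560295105), (0.08966352790594101, 0.027140125632286072), 67.58224487304688)
side 0.62 [ 0.48784738 -0.17349342] 90.56138488476206 [0.04772479 0.08648779]
((0.49124419689178467, -0.17385920882225037), (0.05447646602988243, 0.09870463609695435), 6.581203460693359)
```

View pics/top1.png

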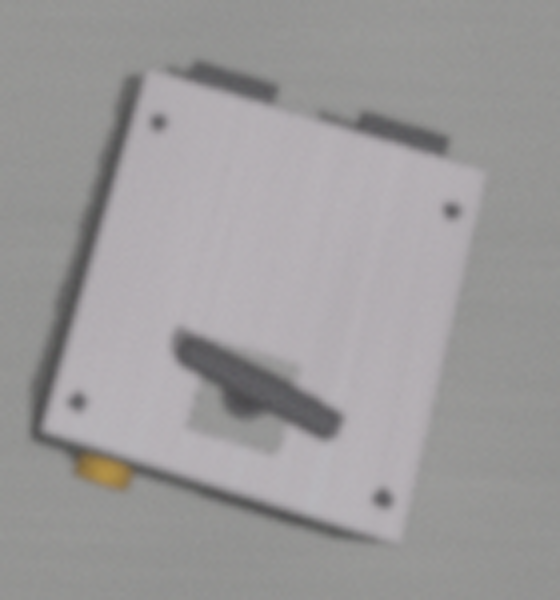

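View pics/side1.png

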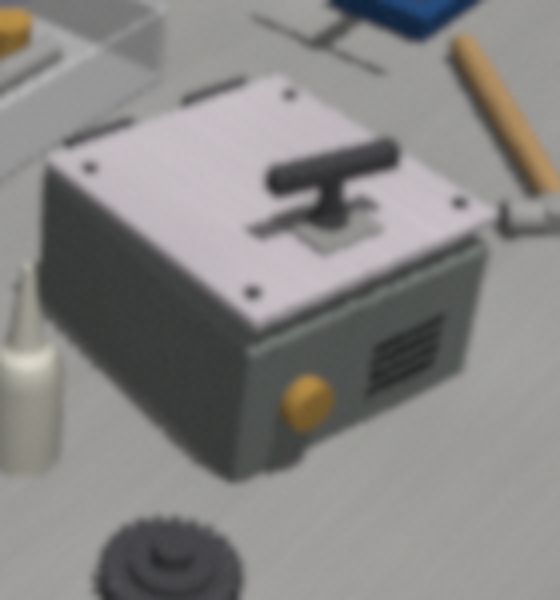

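```bash
python3 - <<'E'
from h import *
t=camera("top"); s=camera("side")
a=lambda p:np.degrees(np.arctan2(*(p[0]-p[1])[1::-1]))
b=onplane(t,[[376.2,256.2],[413.7,276.2]],0.178); print("bar",b,b.mean(0),a(b))
print("front",a(onplane(t,[[340.5,278],[430.5,305]],0.14)),"back",a(onplane(t,[[366.2,187.5],[451.7,213]],0.13)))
dt,ds=ray(t,[395,266.2])[0],ray(s,[403,191.5])[0]
A=np.c_[dt,-ds]; l=np.linalg.lstsq(A,np.array(s["xyz"])-t["xyz"],rcond=None)[0]
print(t["xyz"]+dt*l[0], s["xyz"]+ds*l[1])
# overlay: bar model check
for ang in (62,65,68):
    pass
o=get_obs(); print(o["q"])
E
```

```text
bar [[ 0.52029073 -0.15397659  0.178     ]
 [ 0.48257808 -0.23140059  0.178     ]] [ 0.5014344  -0.19268859  0.178     ] 64.02963263418589
front 75.91122312152852 back 75.11864686939795
[ 0.50179181 -0.19420948  0.1714938 ] [ 0.5011279  -0.19458635  0.1715164 ]
[-6.64639197e+01  4.97726586e+00  1.00768643e+01  9.50982057e+01
  5.13703011e-04  8.99994552e+01]
```

Emit:
play_rows(
  rows=[
    [0,[-1.75,-3.8,0],[0,0,0]],
    [0,[-1.75,-3.8,0],[0,0,0]],
    [0,[-1.75,-3.8,0],[0,0,0]],
    [0,[-1.75,-3.8,0],[0,0,0]],
    [0,[-1.75,-3.8,0],[0,0,0]],
    [0,[-1.75,-3.8,0],[0,0,0]],
    [0,[-1.75,-3.8,0],[0,0,0]],
    [0,[-1.75,-3.8,0],[0,0,0]],
    [0,[-1.75,-3.8,0],[0,0,0]],
    [0,[-1.75,-3.8,0],[0,0,0]],
  ],
  newtons=80,
)

```text
time: 2.0
ee_pos: [0.5056, -0.1845, 0.242]
tcp_rot: [-179.9, -0.1, -67.0]
wrist_force: [0.6, -0.4, 0.1]
opening: 0.0855
```

Emit:
play_rows(
  rows=[
    [0,[0,0,0],[0,0,-8.5]],
    [0,[0,0,0],[0,0,-8.5]],
    [0,[0,0,0],[0,0,-8.5]],
    [0,[0,0,0],[0,0,-8.5]],
    [0,[0,0,0],[0,0,-8.5]],
    [0,[0,0,0],[0,0,-8.5]],
    [0,[0,0,0],[0,0,-8.5]],
    [0,[0,0,0],[0,0,-8.5]],
    [0,[0,0,0],[0,0,-8.5]],
    [0,[0,0,0],[0,0,-8.5]],
    [0,[0,0,0],[0,0,-8.5]],
    [0,[0,0,0],[0,0,-8.5]],
  ],
)

```text
time: 3.2
ee_pos: [0.5095, -0.1784, 0.241]
tcp_rot: [179.9, -0.0, 36.4]
wrist_force: [-0.5, 0.6, 0.7]
opening: 0.0856
```

```bash
python3 -c "
from h import *
o=get_obs();print(o['q'],o['ee_pos'],o['tcp_rot'])"
```

```text
[-1.92957996e+01  3.47549295e+00  8.34082435e+00  9.47978253e+01
 -7.57476449e-03  3.43142458e+01] [ 0.50949209 -0.17841804  0.2409991 ] [ 1.79939973e+02 -3.17988944e-02  3.63899668e+01]
```

Emit:
play_rows(
  rows=[
    [0,[0,0,0],[0,0,-8.5]],
    [0,[0,0,0],[0,0,-8.5]],
    [0,[0,0,0],[0,0,-8.5]],
    [0,[0,0,0],[0,0,-8.5]],
    [0,[0,0,0],[0,0,-8.5]],
    [0,[0,0,0],[0,0,-8.5]],
    [0,[0,0,0],[0,0,-8.5]],
    [0,[0,0,0],[0,0,-8.5]],
    [0,[0,0,0],[0,0,-8.5]],
    [0,[0,0,0],[0,0,-8.5]],
    [0,[0,0,0],[0,0,-8.5]],
    [0,[0,0,0],[0,0,-8.5]],
  ],
)

```text
time: 4.4
ee_pos: [0.5095, -0.1784, 0.2411]
tcp_rot: [180.0, 0.1, 139.5]
wrist_force: [-0.1, -0.6, 0.3]
opening: 0.0856
```

Emit:
play_rows(
  rows=[
    [0,[0,0,0],[0,0,-8]],
    [0,[0,0,0],[0,0,-4]],
    [0,[0,0,0],[0,0,0]],
    [0,[0,0,0],[0,0,0]],
  ],
)

```text
time: 4.8
ee_pos: [0.5095, -0.1784, 0.2412]
tcp_rot: [180.0, 0.1, 152.1]
wrist_force: [0.1, 0.0, 0.3]
opening: 0.0854
```

```bash
python3 - <<'E'
from h import *
o=get_obs();print(o['q'],o['ee_pos'],o['tcp_rot'])
M=R.from_euler("xyz",o["tcp_rot"],degrees=True).as_matrix()
print("tool shift cm",100*M.T@(np.array([.499,-.191,.166])-o["ee_pos"]))
for n in ("top","side"):
    c=camera(n); im=c["img"][:,:,::-1]
    x0,y0=(330,170) if n=="top" else (300,80)
    im=im[y0:y0+150,x0:x0+150]; cv2.imwrite(f"pics/{n}2.png",cv2.resize(im,None,fx=4,fy=4,interpolation=cv2.INTER_CUBIC))
E
```

```text
[-1.92938598e+01  3.45760660e+00  8.34144928e+00  9.47983542e+01
 -4.18913446e-03 -8.14358382e+01] [ 0.50947943 -0.17837709  0.24117322] [1.79991412e+02 8.51590492e-02 1.52141969e+02]
tool shift cm [ 0.34782106 -1.60681353  7.51657272]
```

View pics/side2.png

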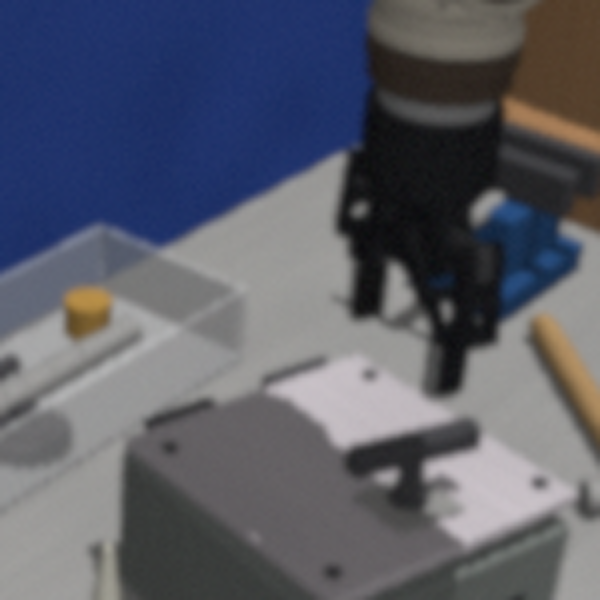

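View pics/top2.png

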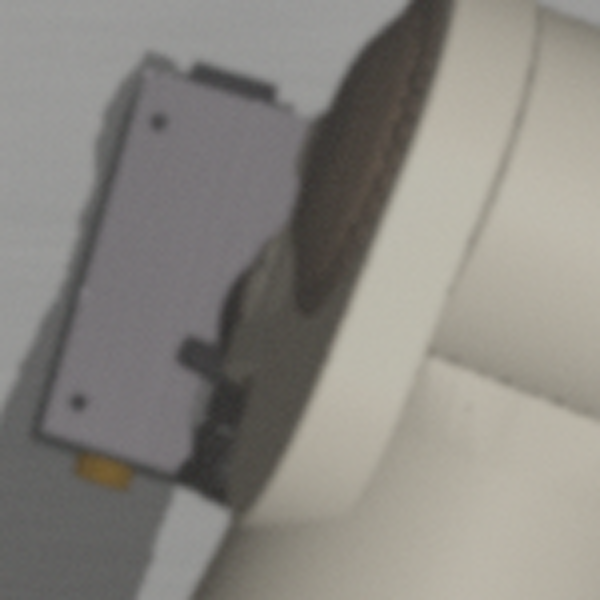

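Emit:
play_rows(
  rows=[
    [0,[0.35,-1.6,0],[0,0,-2.5]],
    [0,[0,0,2],[0,0,0]],
    [0,[0,0,2],[0,0,0]],
    [0,[0,0,1],[0,0,0]],
    [0,[0,0,0],[0,0,0]],
    [0,[0,0,0],[0,0,0]],
  ],
)

```text
time: 5.5
ee_pos: [0.499, -0.1914, 0.1908]
tcp_rot: [180.0, 0.2, 154.4]
wrist_force: [0.2, 0.2, 0.1]
opening: 0.0853
```

```bash
python3 - <<'E'
from h import *
o=get_obs();print(o['q'],o['ee_pos'],o['tcp_rot'])
M=R.from_euler("xyz",o["tcp_rot"],degrees=True).as_matrix()
print("tool shift cm",100*M.T@(np.array([.499,-.191,.166])-o["ee_pos"]))
c=camera("side"); im=c["img"][:,:,::-1].copy()
im=im[100:250,330:480]; cv2.imwrite(f"pics/side3.png",cv2.resize(im,None,fx=4,fy=4,interpolation=cv2.INTER_CUBIC))
E
```

```text
[-2.09850515e+01  1.88894254e+00  1.13151329e+00  8.90494059e+01
 -8.18945311e-04 -8.53603612e+01] [ 0.49903757 -0.1914174   0.19081279] [179.98519139   0.19259809 154.3752835 ]
tool shift cm [0.02977915 0.03536867 2.48120238]
```

View pics/side3.png

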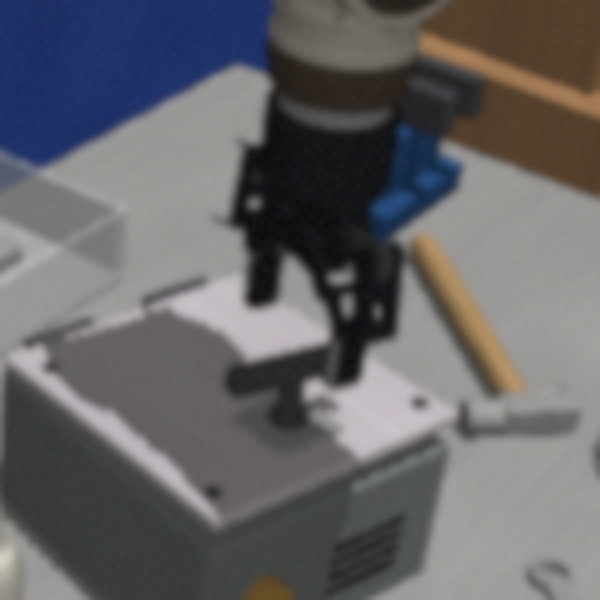

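```bash
python3 - <<'E'
from h import *
c=camera("side")
print((proj(c,[[.499,-.191,.174],[.502,-.194,.174],[.496,-.188,.174],[.4998,-.1935,.174]])-[330,100])*4)
t=camera("top"); print(proj(t,[[.499,-.191,.174],[.502,-.194,.174],[.496,-.188,.174]]))
E
```

```text
[[292.20281591 366.47996383]
 [290.77163415 362.48702233]
 [293.64252426 370.49821792]
 [293.35648309 364.24587532]]
[[393.67797917 267.41572604]
 [395.12175262 266.01772762]
 [392.23221951 268.81576268]]
```

Emit:
play_rows(
  rows=[
    [0,[0,0,1.5],[0,0,0]],
    [0,[0,-0.1,1.0],[0,0,0]],
    [0,[0,0,0],[0,0,0]],
    [0.4,[0,0,0],[0,0,0]],
    [0.6,[0,0,0],[0,0,0]],
    [0.8,[0,0,0],[0,0,0]],
    [1,[0,0,0],[0,0,0]],
    [1,[0,0,0],[0,0,0]],
    [1,[0,0,0],[0,0,0]],
    [1,[0,0,0],[0,0,0]],
  ],
)

```text
time: 6.65
ee_pos: [0.5003, -0.193, 0.1654]
tcp_rot: [180.0, 0.4, 154.4]
wrist_force: [2.7, -1.7, 0.6]
opening: 0.0148
```

```bash
python3 - <<'E'
from h import *
o=get_obs();print(o['q'],o['ee_pos'],o['tcp_rot'],o["wrist_force"],o["torque"],o["opening"])
c=camera("side"); im=c["img"][:,:,::-1].copy()
im=im[100:250,330:480]; cv2.imwrite(f"pics/side4.png",cv2.resize(im,None,fx=4,fy=4,interpolation=cv2.INTER_CUBIC))
E
```

```text
[-2.10933665e+01  1.77650471e+00 -1.78849273e+00  8.60014005e+01
 -5.79979041e-03 -8.54817693e+01] [ 0.50028989 -0.19300899  0.1653808 ] [179.97162355   0.43271142 154.3882737 ] [ 2.74200142 -1.73313711  0.57961428] [ 0.30675649  0.66688705 -0.04929697] 0.014803382909759993
```

View pics/side4.png

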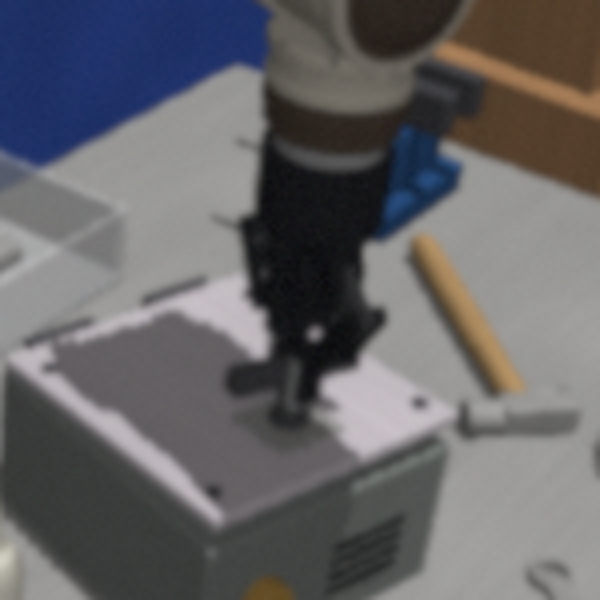

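Emit:
play_rows(
  rows=[
    [1,[0,0,0.05],[0,0,5]],
    [1,[0,0,0.05],[0,0,5]],
    [1,[0,0,0.05],[0,0,5]],
    [1,[0,0,0.05],[0,0,5]],
    [1,[0,0,0.05],[0,0,5]],
    [1,[0,0,0.05],[0,0,5]],
  ],
)

```text
time: 7.3
ee_pos: [0.4991, -0.1928, 0.1619]
tcp_rot: [179.9, 0.3, 123.4]
wrist_force: [1.0, 0.5, -0.9]
opening: 0.0149
```

```bash
python3 - <<'E'
from h import *
o=get_obs();print(o['q'],o['ee_pos'],o['tcp_rot'],o["wrist_force"],o["torque"],o["opening"])
E
```

```text
[-2.10815703e+01  1.78395491e+00 -2.16103225e+00  8.57951012e+01
 -7.03032906e-02 -5.44695773e+01] [ 0.4990991  -0.19276222  0.16192263] [179.9061685    0.25237329 123.38764089] [ 1.03132307  0.46491579 -0.86181709] [-0.19039616  0.45862697  0.19361314] 0.014902475565062186
```

Emit:
play_rows(
  rows=[
    [1,[0,0,0.05],[0,0,5]],
    [1,[0,0,0.05],[0,0,5]],
    [1,[0,0,0.05],[0,0,5]],
    [1,[0,0,0.05],[0,0,5]],
    [1,[0,0,0.05],[0,0,5]],
    [1,[0,0,0.05],[0,0,5]],
    [1,[0,0,0.05],[0,0,5]],
    [1,[0,0,0.05],[0,0,5]],
  ],
)

```text
time: 8.1
ee_pos: [0.4977, -0.1922, 0.1574]
tcp_rot: [179.9, 0.3, 81.9]
wrist_force: [-0.4, 2.4, -1.1]
opening: 0.0151
```

```bash
python3 - <<'E'
from h import *
o=get_obs();print(o['q'],o['ee_pos'],o['tcp_rot'],o["wrist_force"],o["torque"],o["opening"])
E
```

```text
[-20.99146255   1.72402822  -2.71870741  85.44811547  -0.23829945
 -12.88447728] [ 0.49766047 -0.19216948  0.15741685] [179.94673601   0.2566379   81.89266846] [-0.43095692  2.41392323 -1.09494316] [-0.44261272 -0.04460856  0.22296322] 0.015135627930860289
```

Now in small steps to the stop, watching the torque.

Emit:
play_rows(
  rows=[
    [1,[0,0,0.05],[0,0,3]],
    [1,[0,0,0.03],[0,0,3]],
    [1,[0,0,0],[0,0,2]],
    [1,[0,0,0],[0,0,2]],
  ],
)

```text
time: 8.5
ee_pos: [0.4974, -0.1918, 0.1568]
tcp_rot: [179.9, 0.3, 71.6]
wrist_force: [-1.0, -1.6, -0.4]
opening: 0.0145
```

```bash
python3 - <<'E'
from h import *
o=get_obs();print(o['q'][5],o['ee_pos'],o['tcp_rot'],o["wrist_force"],o["torque"],o["opening"])
E
```

```text
-2.522097296402913 [ 0.49742662 -0.19183841  0.15676381] [179.89856241   0.31006644  71.58870527] [-0.97522423 -1.58367003 -0.36086361] [-0.31648907  0.06433814  2.05224672] 0.014539561240849354
```

Emit:
play_rows(
  rows=[
    [1,[0,0,0],[0,0,0.5]],
    [0.5,[0,0,0],[0,0,0]],
    [0,[0,0,0],[0,0,0]],
    [0,[0,0,0],[0,0,0]],
    [0,[0,0,0],[0,0,0]],
    [0,[0,0,0],[0,0,0]],
    [0,[0,0,0],[0,0,0]],
    [0,[0,0,0],[0,0,0]],
  ],
)

```text
time: 9.3
ee_pos: [0.4973, -0.1918, 0.1572]
tcp_rot: [179.9, 0.3, 71.1]
wrist_force: [0.4, -0.8, 0.2]
opening: 0.0856
```

Emit:
play_rows(
  rows=[
    [0,[0,0,-2],[0,0,0]],
    [0,[0,0,-3],[0,0,0]],
    [0,[0,0,-4],[0,0,0]],
    [0,[0,0,-3],[0,0,0]],
    [0,[0,0,0],[0,0,0]],
  ],
)

```text
time: 9.8
ee_pos: [0.4963, -0.1907, 0.28]
tcp_rot: [-179.9, 0.3, 71.1]
wrist_force: [-0.2, -0.5, 0.1]
opening: 0.0853
```

```bash
python3 - <<'E'
from h import *
o=get_obs();print(o['q'],o['ee_pos'],o['tcp_rot'],o["wrist_force"],o["opening"])
for n in ("top","side"):
    c=camera(n); im=c["img"][:,:,::-1]
    cv2.imwrite(f"pics/{n}5.png",im)
    x0,y0=(330,170) if n=="top" else (320,130)
    cv2.imwrite(f"pics/{n}5c.png",cv2.resize(im[y0:y0+150,x0:x0+150],None,fx=4,fy=4,interpolation=cv2.INTER_CUBIC))
E
```

```text
[-20.869019     3.51844894  12.76254349  99.2997044   -0.29821365
  -1.9967725 ] [ 0.4962537  -0.1907197   0.27998369] [-179.93403237    0.29609478   71.12806867] [-0.16079233 -0.48510379  0.12580348] 0.08527285491953106
```

View pics/side5c.png

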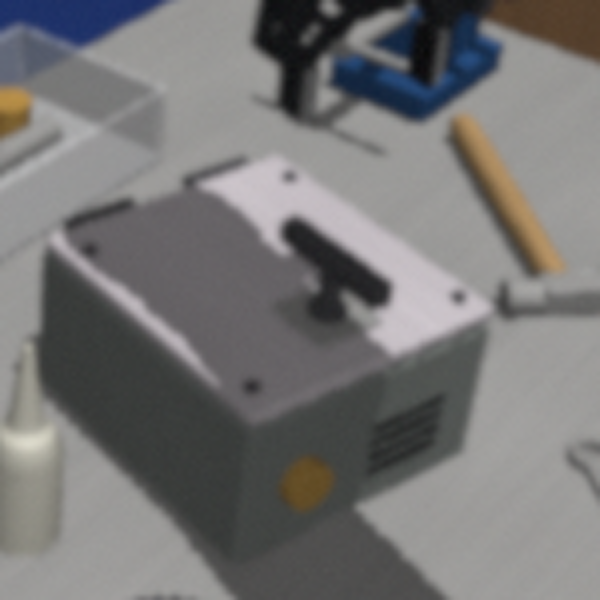

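View pics/top5c.png

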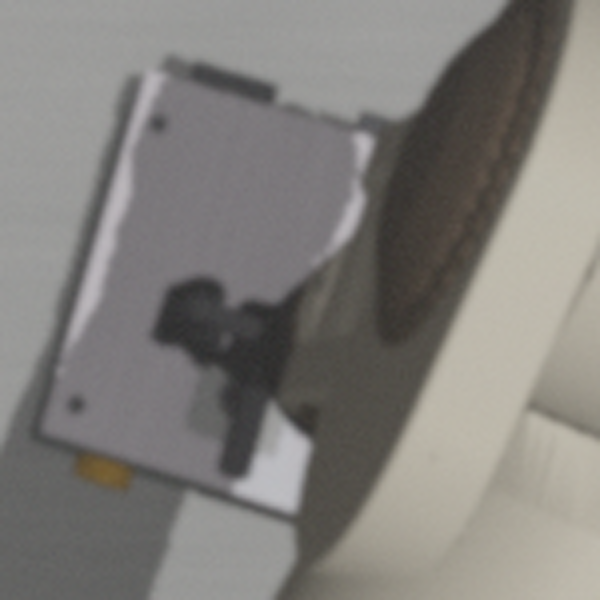

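```bash
python3 - <<'E'
from h import *
c=camera("side")
a=lambda p:np.degrees(np.arctan2(*(p[1]-p[0])[1::-1]))
f=lambda L:np.array(L)/4+[320,130]
print("bar",a(onplane(c,f([[297,230],[378,290]]),.165)),"edge R",a(onplane(c,f([[280,155],[490,305]]),.125)),"edge L",a(onplane(c,f([[50,240],[252,420]]),.125)))
d=spotter.trace(c,"pump_grip")[0]; ys,xs=np.nonzero(d["pixels"]); print(d["confidence"],xs.min(),xs.max(),ys.min(),ys.max())
print([ (np.round(x["point"],3),x["confidence"]) for x in spotter.spot_in(c,"spare_latch")])
E
```

```text
bar 164.70534651093493 edge R 164.33965715971564 edge L 163.89220033273617
0.91 390 417 184 210
[(array([0.499, 0.264, 0.169]), 0.91)]
```

View pics/side5.png

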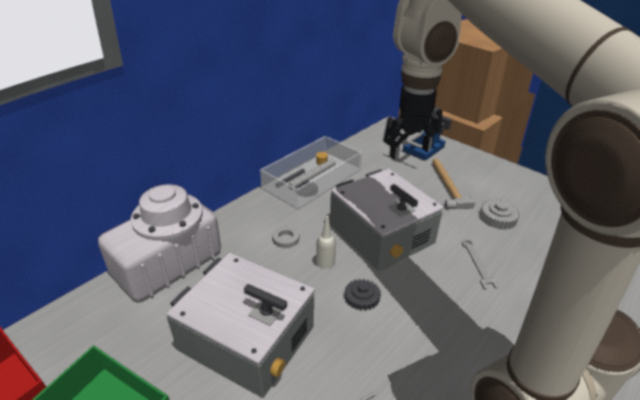

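The bar lies within 1° of the side edges, so it is at the stop. The front gap is closed, the other handle is unchanged, and the robot is clear.

```bash
python3 -c "
from workcell import *
print(job_done())"
```

```text
the job is handed in; nothing more can be done
None
```

I turned the T-handle of the unlatched right-hand box about 79° clockwise to its hard stop, let go, and handed the job in at about 10 s. `job_done` gives no verdict, so I don't have an official result.

- **At the stop:** the torque on the wrist rose from about 0.2 N m while turning to 2.05 N m at the end. The tool turned about 4° further than I had worked out for the stop. I put that down to the grip slipping on the bar, since the bar itself ended square.
- **Handle and hatch:** in the last side picture the bar was within about 1° of parallel to the box's side edges. The gap under the hatch's front edge looked closed; I judged that by eye rather than measuring it.
- **Other box:** its handle was never approached and looks unchanged, though I did not measure its angle again.
- **Robot clear:** the gripper was open, 28 cm above the bench and touching nothing.
- **Limits of the checks:** no check failed. The final top view was largely blocked by the arm, so the handle angle was confirmed from the side camera only. The early position estimates of the handle from the two cameras differed by a few millimetres, and I used a point in between.

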